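Set and lock the portion stop of a cake slicing board

ROBOT

A 7-joint arm with a two-finger parallel gripper is mounted at the origin on the work surface. World frame = base frame: x ahead of the robot, y to its left, z up, the work surface at z = 0. Lengths are in m, angles in degrees, forces in N, time in s.
With the tool pointing down it reaches from about 0.35 to 0.9 m from the base axis. Payload 7.2 kg.
Tool frame: the origin (TCP) lies between the finger pads; the fingertips stand 11 mm ahead of it and the grasp point (between the pads) lies 8 mm behind it; z points along the fingers, y is the direction in which the jaws open and shut (so a half turn about z gives the same grasp; the last joint's range is limited). The gripper opens to 88 mm and grips with 3 to 60 N. Pads are 20 mm wide; open, the fingers measure 115 mm over their backs; the gripper's body (75 mm by 178 mm) begins 61 mm behind the grasp point.
Start: joints at [61.123, 23.554, -0.728, 91.456, 0.321, 64.991, -4.71], TCP at [0.264, -0.567, 0.234] pointing down, gripper open.
Joint ranges: [-169.25, 169.25], [-16.82, 113.86], [-84.01, 82.57], [7.8, 145.47], [-59.2, 239.2], [7.22, 106.19], [-163.78, 163.78]. Speed limits (degrees/s): [136.94, 136.94, 172.46, 172.46, 180, 180, 180].

INTERFACE

Orientations are given as a 3x3 rotation matrix whose columns are the frame's x, y, z axes.
In Python, from cell import r, planner, status, imaging gives the robot as it stands. Calls block until the motion is done:
- r.movep(position, orientation): joint-space move of the TCP to a pose.
- r.move_straight(position, feed=0.15, attitude=None): straight line of the TCP; attitude=None keeps the orientation; feed is the mean speed in m/s.
- r.movej(angles): joint-space move.
- r.release() and r.close_gripper(grasp_force=None): open the fingers fully, or close them until they stop; grasp_force is the grip in N (None keeps the last).
- r.dwell(seconds).
- planner.inverse_kinematics(position, orientation): joint angles nearest the present ones, or None.
- status.read_state(): the state.
- imaging.grab_frame(name): name is "scene" or "top" or "wrist"; returns a dict with "img" (480x640x3 uint8, red, green, blue), "z_map" (480x640 float32, m along the optical axis (not along the pixel's ray), 0 where there is no reading), "fx", "fy", "cx", "cy" (pixels), "extrinsics" (4x4, takes a point from camera to world coordinates). Camera axes: x right, y up, looking along -z (the intrinsics and any distortion apply to the point x, -y, -z); pixel columns grow to the right and rows downward; lengths in m; the calibration is good to about 2 mm. A picture is of the moment at which its call begins.
A pose or a line that the arm cannot do raises r.IKError and nothing moves.
- r.job_done(): hands the job in, once; it reports no verdict.
The state is a dict: "time_s": time; "q": joint angles; "dq": joint speeds; "tau": joint torques, N m; "tcp_pos": TCP position; "eef_rot": TCP orientation; "contact_force": force on the tool from outside, world axes, zero at the start; "torque": the same for the moment, N m; "opening": finger opening in m.
Only numpy, scipy, OpenCV 4.12 (cv2) and the standard library are available. Lean on these libraries where they do the work, as an engineer would, in place of code of your own. Each camera call takes 0.05 s, during which the arm holds its last target.

TASK

The portion stop on the slicing board is loose. Push the stop along its rail with a fingertip until its carriage rests against the end block; then, pushing on the wings with a fingertip, stroke after stroke, turn the loose wing nut clockwise (seen from above) until it is fully tightened and turns no further, with the stop still against the block. Only push, gently: do not grip or force the stop or its nut, and leave the dish, the mug and the bowls where they stand.

Things in the scene. Friction and masses are not known exactly. Their poses are not given: they have to be found in the camera images.
- board: fixed wooden slicing board, 180 mm (its x) by 360 mm (its y), 20 mm thick; origin under its centre on the counter, z up. An aluminium rail 36 mm wide runs along y at x = +55 mm, top 32 mm above the counter. All heights here are above the counter
- end_block (a point): top centre of the dark steel end block (60 by 30 mm, 50 mm high) on the rail's +y end, at board x = +55, y = +105 mm; its axes are the board's
- stop (a joint): travel of the portion stop along board +y, m: 0 farthest from the end block, 0.14 resting against it. Starts 0 to 0.08; slides with about 8 N of friction, stays where left. The stop is an aluminium carriage (60 mm across the rail, 86 mm along it, top 51 mm high) with an upright plate on its -y end
- plate_face (a point): centre of the face looking to board -y of the stop's aluminium plate; push it towards +y. At board x = 0, y = -142 mm + travel, 65 mm high. The plate is 170 mm wide (board x -85 to +85 mm), 6 mm thick, from 23 to 98 mm high. Its axes are the board's
- nut_mid (a point): on the upright axis of the black wing nut on the carriage, half-way up its wings: board x = +55, y = -90 mm + travel, 72 mm high, 46 mm from the plate's near face. Its y axis lies along the wings. Hub radius 9 to 12 mm; two opposite wings reach 36 mm from the axis, 6 mm thick, 61 to 83 mm high; stud top 92 mm
- wing_nut (a joint): angle of the wing nut, rad, growing clockwise seen from above; starts 0 to 2.6, hard tight stop at 6.283. At q one wing points pi/2 - q from board x, counted anticlockwise, the other opposite (at 0 and at the stop: along the rail). About 0.02 N m of friction; it does not coast, spring back, rise or sink
- dish: small square white dish, 70 by 70 mm, 28 mm high, loose on the board behind the stop plate; leave it. Origin at the centre of its underside
- mug: white mug with teaspoons in it, 82 mm wide, 130 mm high with the spoons, loose on the counter past the board's +y end; leave it. Origin at the centre of its underside
- bowls: stack of small white bowls, 114 mm wide, 75 mm high, loose on the counter past the board's -y end; leave it. Origin at the centre of its underside

How it is judged (in metres and radians):
On the way, in this order (a step that is already met when the one before it is completed fails the run):
1. the stop rests against the end block (within 4 mm) (value of joint stop above 0.136 m), for 0.1 s.
2. the wing nut is tightened (within 0.25 rad of its stop) (value of joint wing_nut above 6.03 rad), for 0.1 s.
At the end, for the whole second after the job is handed in: The stop is within 4 mm of the end block, the wing nut within 0.25 rad of its tight stop, and the dish, mug and bowls within 15 mm of where they stood (value of joint stop above 0.136 m and value of joint wing_nut above 6.03 rad and distance of each of dish, mug, bowls from where it was at the start of the episode below 0.015 m); the robot touches nothing.
It fails at once if the stop or its nut was gripped or forced (more than 40 N from the fingers) (contact force between the fingers and stop above 40 N).
It fails at once if the dish was moved or lifted (distance of dish from where it was at the start of the episode above 0.015 m).
It fails at once if the mug was moved or lifted (distance of mug from where it was at the start of the episode above 0.015 m).
It fails at once if the bowls were moved or lifted (distance of bowls from where it was at the start of the episode above 0.015 m).
It also fails if it takes over 58 s, if anything falls off the work surface, if the arm or the gripper's body presses on something with over 40 N, if the wrist force passes 120 N, or if a joint passes its speed limit or range.

## Working session

There is one attempt and no reset: what is moved stays moved. The work goes in short steps, each a Python script; the robot and the scene stay as the last script left them, time stands still between calls to the robot, and variables do not carry over. Pictures are saved under pics/ and viewed, and the job is handed in when it is done.

```bash
ls; mkdir -p pics
python3 - <<'E'
from cell import r, planner, status, imaging
import cv2,numpy as np
s=status.read_state();print(s)
for n in("scene","top","wrist"):
    f=imaging.grab_frame(n);cv2.imwrite(f"pics/a_{n}.png",f["img"][:,:,::-1]);np.savez(f"a_{n}.npz",**f)
    print(n,f["fx"],f["cx"],f["cy"],np.round(f["extrinsics"],3).tolist(),[k for k in f])
E
```

```text
pics
{'time_s': 0.0, 'q': array([61.12403334, 23.5989806 , -0.72740031, 91.50457636,  0.31952132,
       64.98919045, -4.70765703]), 'dq': array([-0.0352954 ,  0.08687281,  0.03380202,  0.02696512, -0.06755444,
       -0.01436063,  0.03413932]), 'tau': array([ 7.22025161e-04, -5.87958527e+01,  6.42087590e-01, -2.91075236e+01,
       -5.37616527e-02,  1.84817525e-02,  1.87178730e-04]), 'tcp_pos': array([ 0.26357784, -0.5661628 ,  0.23281664]), 'eef_rot': array([[ 9.06525710e-01,  4.22149934e-01, -7.55784328e-04],
       [ 4.22150599e-01, -9.06524647e-01,  1.39145374e-03],
       [-9.77350166e-05, -1.58044340e-03, -9.99998746e-01]]), 'contact_force': array([0.12336746, 0.37357884, 0.81437654]), 'torque': array([ 0.00396907,  0.02563323, -0.03899535]), 'opening': 0.08781706826153705}
scene 439.63720215606406 328.7346576076049 236.0613107483006 [[0.849, -0.434, 0.302, 0.859], [0.529, 0.688, -0.497, -0.463], [0.008, 0.582, 0.814, 0.91], [0.0, 0.0, 0.0, 1.0]] ['img', 'z_map', 'fx', 'fy', 'cx', 'cy', 'extrinsics']
top 560.2668607247924 314.96826237151356 232.27260531729496 [[-0.009, 0.997, -0.076, 0.46], [-1.0, -0.01, -0.006, 0.024], [-0.007, 0.076, 0.997, 1.148], [0.0, 0.0, 0.0, 1.0]] ['img', 'z_map', 'fx', 'fy', 'cx', 'cy', 'extrinsics']
wrist 350.5118913308286 313.49660455034274 241.81237499366213 [[0.423, 0.868, 0.261, 0.335], [-0.906, 0.406, 0.119, -0.534], [-0.003, -0.287, 0.958, 0.384], [0.0, 0.0, 0.0, 1.0]] ['img', 'z_map', 'fx', 'fy', 'cx', 'cy', 'extrinsics']
```

View pics/a_scene.png

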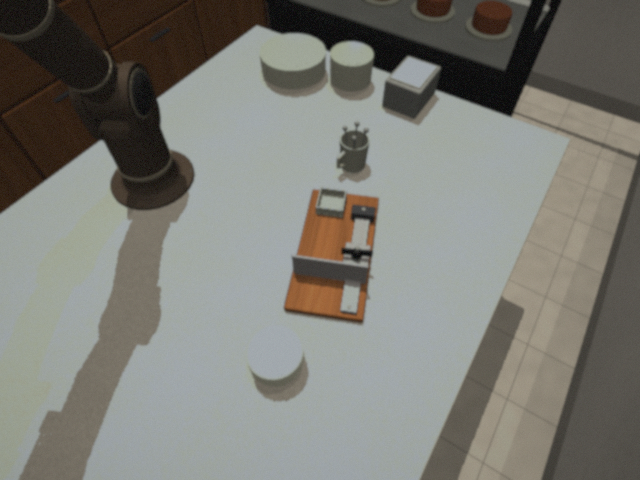

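View pics/a_top.png

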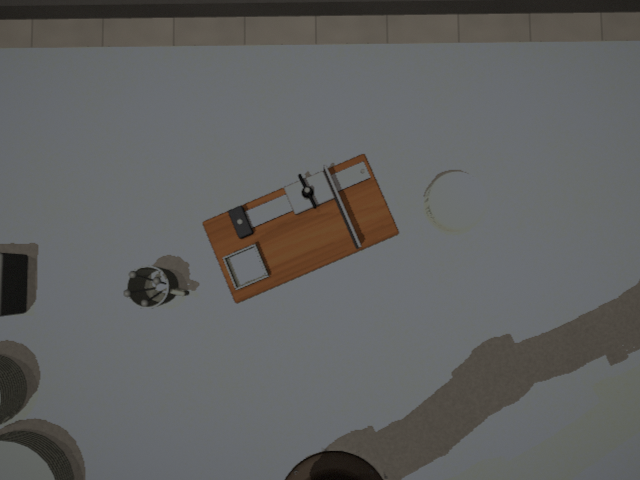

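The top view shows the board with corners near (205,220), (365,154), (398,234) and (237,302). The end block is at (240,221), the wing nut at (308,191) and the plate runs (326,168)–(360,246). The dish is at (247,266), the mug at (150,287) and the bowls at (455,200). Next I measure the poses.

```bash
cat > h.py <<'E'
import numpy as np,cv2
def ray(f,u,v,h):
    u=np.asarray(u,float);v=np.asarray(v,float)
    d=np.stack([(u-f["cx"])/f["fx"],-(v-f["cy"])/f["fy"],-np.ones_like(u)],-1)
    E=np.asarray(f["extrinsics"]);w=d@E[:3,:3].T;o=E[:3,3]
    return o+w*((h-o[2])/w[...,2])[...,None]
def cloud(f):
    v,u=np.mgrid[:480,:640];z=f["z_map"]
    d=np.stack([(u-f["cx"])/f["fx"],-(v-f["cy"])/f["fy"],-np.ones(u.shape)],-1)*z[...,None]
    E=np.asarray(f["extrinsics"]);return d@E[:3,:3].T+E[:3,3]
E
python3 - <<'E'
import numpy as np,cv2
from h import *
f=dict(np.load("a_top.npz"));im=f["img"];P=cloud(f)
hsv=cv2.cvtColor(im,cv2.COLOR_RGB2HSV)
m=((hsv[...,0]<18)&(hsv[...,1]>110)&(hsv[...,2]>60)).astype(np.uint8)
m[:130]=0;m[330:]=0
m=cv2.morphologyEx(m,cv2.MORPH_OPEN,np.ones((3,3)))
c=np.vstack([x for x in cv2.findContours(m,0,2)[0] if cv2.contourArea(x)>100])
h=cv2.convexHull(c)[:,0]
w=ray(f,h[:,0],h[:,1],0.02)
rect=cv2.minAreaRect((w[:,:2]*1000).astype(np.float32));print(rect)
b=cv2.boxPoints(rect);print(b)
# orientation: +y toward left in image
C=np.array(rect[0])/1000
e=[b[1]-b[0],b[2]-b[1]];L=max(e,key=np.linalg.norm);yb=L/np.linalg.norm(L)
if yb[1]<0:yb=-yb
xb=np.array([yb[1],-yb[0]]);print("C",C,"y",yb,"x",xb,np.degrees(np.arctan2(xb[1],xb[0])))
def tob(p):return np.stack([(p[...,:2]-C)@xb,(p[...,:2]-C)@yb],-1)
# dark pixels
g=im.max(-1)
d=((g<50)&(cv2.dilate(m,np.ones((25,25)))>0)).astype(np.uint8)
n,l,s,ce=cv2.connectedComponentsWithStats(d)
for i in range(1,n):
    if s[i,4]>25:
        vv,uu=np.nonzero(l==i);hh=0.05 if ce[i,0]<270 else .083
        q=tob(ray(f,uu,vv,hh))*1000
        r_=cv2.minAreaRect(q.astype(np.float32));print(s[i],"ctr",q.mean(0),r_, "medz",np.median(P[vv,uu,2]))
        ev=np.linalg.eigh(np.cov(q.T));print(ev)
# depth check: plate points
B=tob(P)*1000;Z=P[...,2]*1000
k=(abs(B[...,0])<90)&(abs(B[...,1])<185)
pl=k&(Z>88)&(Z<110)&(B[...,0]<30);print("plate top n",pl.sum(),B[pl].mean(0) if pl.any() else 0,Z[pl].mean())
bd=k&(m>0);print("board z",np.median(Z[bd]))
np.savez("board.npz",C=C,xb=xb,yb=yb)
cv2.imwrite("pics/mask.png",np.hstack([m*255,d*255])[130:330])
big=cv2.resize(im[140:315,190:410],None,fx=3.5,fy=3.4,interpolation=2);cv2.imwrite("pics/a_topz.png",big[:,:,::-1])
E
```

```text
((557.074462890625, 60.96514892578125), (177.54684448242188, 357.0208435058594), 22.62237548828125)
[[ 406.4662   191.59377]
 [ 543.7964  -137.9579 ]
 [ 707.68274  -69.66347]
 [ 570.35254  259.88818]]
C [0.55707446 0.06096515] y [-0.38465598  0.92306   ] x [0.92306    0.38465598] 22.622383
[324 169  34  79 152] ctr [ -9.72346154 -84.25009079] ((-1.7619171142578125, -83.70278930664062), (162.6643829345703, 4.666170597076416), 0.02111346647143364) medz 0.08221522788643076
EighResult(eigenvalues=array([1.15926717e+00, 2.05601886e+03]), eigenvectors=array([[-0.00542167, -0.9999853 ],
       [-0.9999853 ,  0.00542167]]))
[304 191  16  17  86] ctr [ 37.31414884 -41.00151203] ((34.51316833496094, -42.37358856201172), (30.457426071166992, 19.695240020751953), 10.720416069030762) medz 0.08017742186640586
EighResult(eigenvalues=array([17.7465694, 98.4563728]), eigenvectors=array([[ 0.07436414, -0.99723115],
       [-0.99723115, -0.07436414]]))
[228 206  27  33 449] ctr [ 52.77027874 103.23837496] ((53.396636962890625, 101.20394897460938), (61.2568244934082, 35.332759857177734), 0.1266639083623886) medz 0.04969611135872287
EighResult(eigenvalues=array([ 85.8938179 , 333.36664112]), eigenvectors=array([[ 0.00758515, -0.99997123],
       [-0.99997123, -0.00758515]]))
[225 258  13  29  30] ctr [-29.37944321 158.8917418 ] ((-30.289443969726562, 158.81698608398438), (1.8145852088928223, 59.741241455078125), 89.2721939086914) medz 0.02953474919668897
EighResult(eigenvalues=array([3.19822597e-01, 3.42606577e+02]), eigenvectors=array([[-0.00877597, -0.99996149],
       [-0.99996149,  0.00877597]]))
plate top n 213 [-27.85044444 -87.04962372] 97.51519346507568
board z 20.337304309515083
```

View pics/a_topz.png

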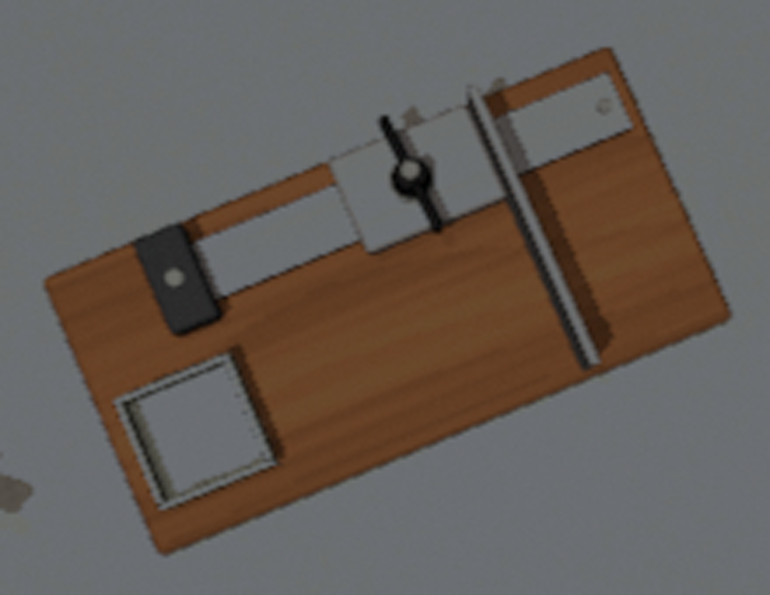

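View pics/a_wrist.png

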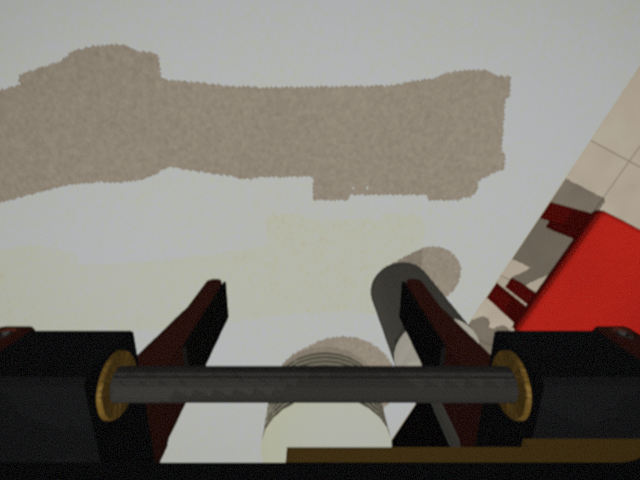

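The wings lie about 2° anticlockwise of board +x, so q≈1.53. The plate top sits at about y=-87, so travel is about 52 mm. Next I check reach for the whole plan: push the plate, then one long stroke on the −x wing round the block side, then a second stroke to the end.

```bash
cat >> h.py <<'E'
_b=np.load("board.npz");C,xb,yb=_b["C"],_b["xb"],_b["yb"]
yaw=np.arctan2(xb[1],xb[0])
def W(x,y,z): # board mm -> world m
    p=C+xb*x/1000+yb*y/1000;return np.array([p[0],p[1],z/1000])
def tobd(p): p=np.asarray(p)[:2]-C;return np.array([p@xb,p@yb])*1000
def R(a): # tool down, tool x along board angle a(deg, ccw from board x)
    t=yaw+np.radians(a);c,s=np.cos(t),np.sin(t)
    return np.array([[c,s,0],[s,-c,0],[0,0,-1.]])
def stroke(th,r,lag,cx=55,cy=50,z=75,flip=0,skew=0): # wing at board angle th (deg), finger lagging (ccw side) by lag mm
    t=np.radians(th);e=np.array([np.cos(t),np.sin(t)]);n=np.array([-e[1],e[0]])
    p=np.array([cx,cy])+r*e+lag*n
    return W(p[0],p[1],z),R(th+flip+skew)
E
python3 - <<'E'
from cell import r, planner, status, imaging
from h import *
print(np.degrees(yaw))
for a in(0,90,180,-90):
    for y in(-130,-12):
        q=planner.inverse_kinematics(W(35,y,64),R(a));print(a,y,None if q is None else np.round(q,0))
for flip in(0,180):
    print(flip)
    for th in range(200,-41,-20):
        p,o=stroke(th,25,17,flip=flip);q=planner.inverse_kinematics(p,o);print(th,np.round(p,3),None if q is None else np.round(q,0))
E
```

```text
22.622383
0 -130 [ 14.  37. -20.  97.  16.  49. -80.]
0 -12 [  5.  34. -21. 103.  16.  46. -92.]
90 -130 [ 25.  41. -38.  96.  30.  54.  -1.]
90 -12 [ 18.  39. -41. 102.  32.  52. -14.]
180 -130 [ 27.  42. -40.  96.  32.  55.  87.]
180 -12 [ 19.  39. -42. 102.  32.  52.  75.]
-90 -130 [  -3.   35.    4.   98.   -3.   47. -155.]
-90 -12 [ -54.   55.   71.  107.  -59.   65. -117.]
0
200 [0.582 0.099 0.075] [ 31.  53. -71. 102.  54.  68.  75.]
180 [0.572 0.103 0.075] [ 16.  37. -43. 104.  32.  52.  71.]
160 [0.564 0.11  0.075] [ 17.  37. -46. 105.  33.  52.  49.]
140 [0.56  0.12  0.075] [ 16.  37. -46. 105.  33.  52.  27.]
120 [0.558 0.13  0.075] [ 14.  36. -44. 105.  32.  51.   8.]
100 [0.561 0.14  0.075] [ 11.  36. -42. 105.  30.  51. -12.]
80 [0.567 0.149 0.075] [  8.  36. -38. 104.  28.  51. -31.]
60 [0.575 0.155 0.075] [  7.  36. -37. 102.  27.  51. -50.]
40 [0.585 0.158 0.075] [  5.  36. -35. 101.  26.  51. -69.]
20 [0.595 0.158 0.075] [  4.  37. -32.  99.  24.  51. -87.]
0 [0.605 0.154 0.075] [   2.   36.  -29.   98.   22.   51. -104.]
-20 [0.613 0.146 0.075] [   0.   36.  -26.  
[... 217 characters left out ...]

160 [0.564 0.11  0.075] [   3.   32.  -26.  106.   18.   47. -119.]
140 [0.56  0.12  0.075] [  -1.   31.  -21.  106.   15.   46. -137.]
120 [0.558 0.13  0.075] [  -6.   30.  -15.  106.   11.   45. -155.]
100 [0.561 0.14  0.075] [ -59.   44.   59.  109.  -46.   55. -125.]
80 [0.567 0.149 0.075] [ -64.   53.   71.  108.  -57.   64. -137.]
60 [0.575 0.155 0.075] [ 25.  53. -71. 101.  55.  69. 110.]
40 [0.585 0.158 0.075] [ 25.  54. -71. 100.  55.  69.  90.]
20 [0.595 0.158 0.075] [ 24.  55. -71.  98.  55.  70.  71.]
0 [0.605 0.154 0.075] [ 12.  41. -46.  98.  35.  56.  66.]
-20 [0.613 0.146 0.075] [ 17.  45. -53.  96.  41.  60.  43.]
-40 [0.618 0.137 0.075] [ 17.  44. -51.  96.  39.  59.  25.]
```

Run:
```python
from cell import r, planner, status, imaging
from h import *
r.close_gripper(10)
r.movep(W(35,-135,200),R(90))
r.move_straight(W(35,-125,64),feed=0.2)
f0=status.read_state()["contact_force"];print(f0)
y=-112
r.move_straight(W(35,y,64),feed=0.1)
s=status.read_state();print(s["time_s"],y,tobd(s["tcp_pos"]),np.round(s["contact_force"]-f0,1))
f=imaging.grab_frame("scene");cv2.imwrite("pics/b.png",cv2.resize(f["img"][150:350,200:420],None,fx=3,fy=3)[:,:,::-1])
```

```text
[-0.71614202 -0.76609569 -0.28434093]
4.8917 -112 [  35.72438013 -110.86981056] [ 1.1 -0.   0.7]
```

View pics/b.png

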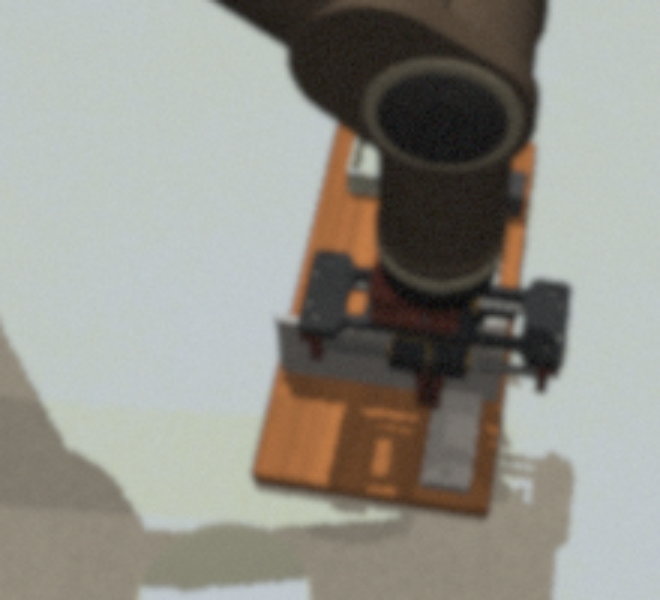

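The picture shows the closed fingertip at (430,385), just behind the plate near the rail, with no contact yet. I'll push now, coarsely at first and then in fine steps while reading the force.

Run:
```python
from cell import r, planner, status, imaging
from h import *
f0=np.array([-.7,-.77,-.28])
def rd(y):
    s=status.read_state();F=(s["contact_force"]-f0)[:2];t=tobd(s["tcp_pos"])
    Fy=F@yb;print(round(s["time_s"],2),y,np.round(t,1),"Fy",round(Fy,1),"Fx",round(F@xb,1));return Fy
for y in (-95,-65,-35,-22):
    r.move_straight(W(35,y,64),feed=0.06);rd(y)
y=-22
while y<-6:
    y+=2
    r.move_straight(W(35,y,64),feed=0.03)
    if rd(y)<-16: break
```

```text
5.38 -95 [ 34.8 -94.8] Fy -2.2 Fx -0.4
6.03 -65 [ 34.7 -65.6] Fy -3.6 Fx -0.9
6.67 -35 [ 34.8 -35.2] Fy -3.5 Fx -1.2
7.04 -22 [ 34.8 -21.9] Fy -3.5 Fx -0.3
7.29 -20 [ 34.8 -20.9] Fy -5.6 Fx 0.6
7.54 -18 [ 34.9 -19.3] Fy -5.5 Fx -0.4
7.79 -16 [ 34.8 -17.4] Fy -5.9 Fx -1.2
8.04 -14 [ 34.8 -15.4] Fy -6.9 Fx -0.1
8.29 -12 [ 34.9 -13.4] Fy -7.2 Fx -0.4
8.54 -10 [ 34.8 -12.6] Fy -9.2 Fx -0.9
8.79 -8 [ 34.8 -12.6] Fy -13.6 Fx 0.4
9.04 -6 [ 34.8 -12.6] Fy -18.7 Fx 1.0
```

The carriage stopped hard at TCP y=-12.6 (predicted -12), so it's against the block. I'll back off and look again.

Run:
```python
from cell import r, planner, status, imaging
from h import *
r.move_straight(W(35,-30,64),feed=0.1)
r.move_straight(W(35,-40,180),feed=0.25)
r.movep(W(0,-110,200),R(90))
for n in("top","wrist","scene"):
    f=imaging.grab_frame(n);np.savez(f"c_{n}.npz",**f);cv2.imwrite(f"pics/c_{n}.png",f["img"][:,:,::-1])
print(status.read_state()["time_s"])
f=dict(np.load("c_top.npz"));im=f["img"];x,y=190,140
cv2.imwrite("pics/c_topz.png",cv2.resize(im[140:315,190:410],None,fx=3.5,fy=3.4,interpolation=2)[:,:,::-1])
```

```text
10.6167
```

View pics/c_topz.png

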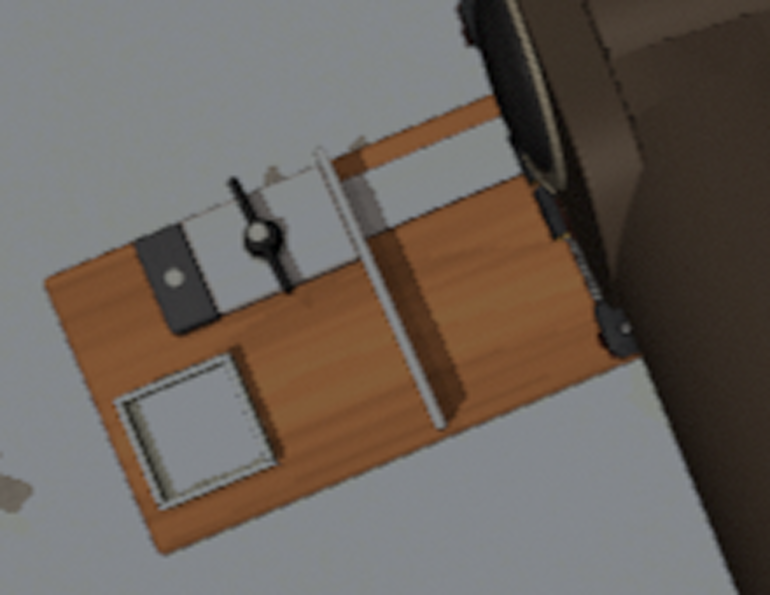

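View pics/c_wrist.png

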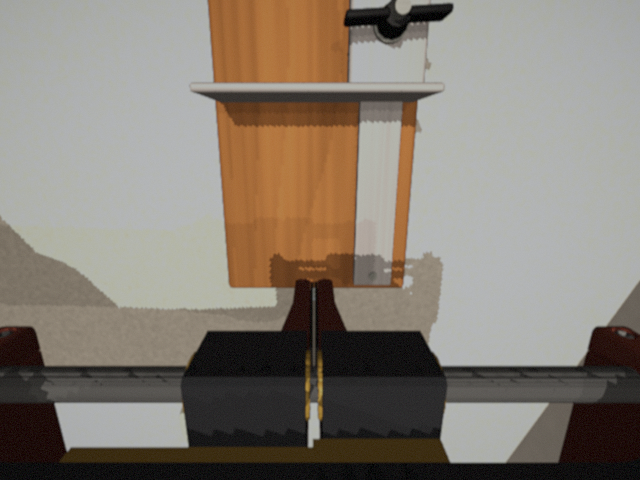

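The top view shows the carriage flush with the block at (200,275). The nut hub is at (262,238), with wing tips at (233,180) and (289,291). I'll project these into board coordinates.

Run:
```python
from h import *
f=dict(np.load("c_top.npz"))
def p(u,v,h): return tobd(ray(f,(u)/3.5+190,(v)/3.4+140,h))
a,b=p(233,180,.083),p(289,291,.083);print(a,b,(a+b)/2,np.degrees(np.arctan2(*(a-b)[::-1])),np.linalg.norm(a-b),"stud",p(260,233,.092),"blk bolt",p(174,277,.05))
w=dict(np.load("c_wrist.npz"))
def pw(u,v,h): return tobd(ray(w,u,v,h))
# wings in wrist view
for h in(.083,): 
    a,b=pw(452,6,h),pw(346,14,h);print(a,b,np.degrees(np.arctan2(*(a-b)[::-1])));print("stud",pw(400,6,.092))
P=cloud(w);
# fingertip width estimate from depth
```

```text
[87.91155259 51.24775826] [17.87025443 47.41622344] [52.89090351 49.33199085] 3.1311838668036382 70.14601989239041 stud [52.99770006 48.89288508] blk bolt [ 54.65333689 105.17032995]
[90.03677666 51.97848359] [20.01283953 47.32736388] 3.8001099231542295
stud [53.7144009  49.14993152]
```

Run:
```python
from cell import r, planner, status, imaging
from h import *
K=dict(cx=54,cy=49.5)
p,o=stroke(183,26,24,z=180,**K); r.movep(p,o)
p,o=stroke(183,26,24,z=74,**K); r.move_straight(p,feed=0.15)
s=status.read_state();f0=s["contact_force"];print(s["time_s"],np.round(tobd(s["tcp_pos"]),1),np.round(f0,1))
f=imaging.grab_frame("scene");cv2.imwrite("pics/d.png",cv2.resize(f["img"][170:310,270:410],None,fx=4,fy=4)[:,:,::-1])
```

```text
12.5667 [29.9 24.3] [-0.1  0.1  0.8]
```

View pics/d.png

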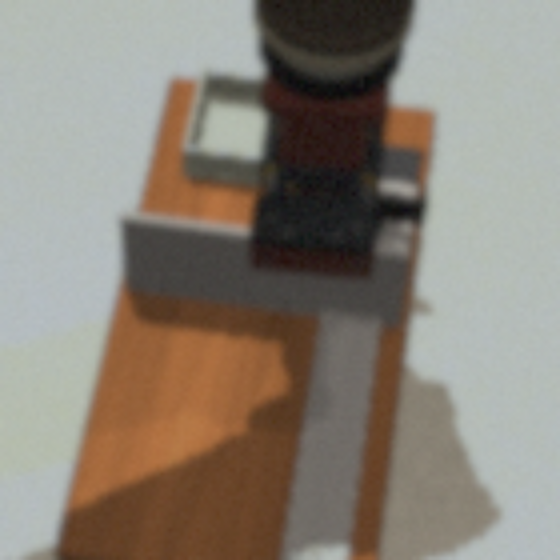

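The finger is down between the plate and the wing; the other wing tip is visible at (405,207), and the force reads zero. Starting stroke 1.

Run:
```python
from cell import r, planner, status, imaging
from h import *
K=dict(cx=54,cy=49.5,z=74)
f0=status.read_state()["contact_force"]
seq=[(183,18)]+[(t,17) for t in range(170,-21,-15)]
for th,l in seq:
    p,o=stroke(th,26,l,**K)
    r.move_straight(p,feed=0.035,attitude=o)
    s=status.read_state();F=s["contact_force"]-f0
    print(th,round(s["time_s"],2),np.round(tobd(s["tcp_pos"])-tobd(p),1),"F",np.round([F[:2]@xb,F[:2]@yb,F[2]],1),"dq",np.abs(s["dq"]).max().round(0))
    if np.linalg.norm(F)>15: print("STOP");break
f=imaging.grab_frame("scene");cv2.imwrite("pics/e.png",cv2.resize(f["img"][170:310,270:410],None,fx=4,fy=4)[:,:,::-1])
```

```text
183 12.94 [0.2 0.3] F [-0.8  0.9 -0.3] dq 0.0
170 13.32 [ 0.1 -0.2] F [-0.3  0.2 -0.3] dq 1.0
155 13.72 [ 0.2 -0.2] F [ 0.9  0.  -0.6] dq 0.0
140 14.13 [ 0.1 -0.3] F [-0.3 -0.3  0.1] dq 0.0
125 14.54 [ 0.  -0.3] F [ 0.1 -0.3 -1.7] dq 0.0
110 14.95 [-0.  -0.2] F [ 0.4  0.1 -0.3] dq 0.0
95 15.36 [-0.1 -0.2] F [-1.4  0.5  0.3] dq 1.0
80 15.77 [-0.1 -0.2] F [-0.6  0.4  0.1] dq 0.0
65 16.18 [-0.2 -0.2] F [ 0.6  0.5 -0.3] dq 0.0
50 16.58 [-0.2 -0. ] F [0.5 0.1 0.8] dq 0.0
35 16.99 [-0.3 -0. ] F [ 0.   0.5 -0.5] dq 0.0
20 17.4 [-0.3  0. ] F [ 0.4 -0.2 -0.9] dq 0.0
5 17.81 [-0.2  0.2] F [-0.4 -0.   0.2] dq 0.0
-10 18.22 [-0.2  0.2] F [-0.7  1.3 -0.9] dq 1.0
```

View pics/e.png

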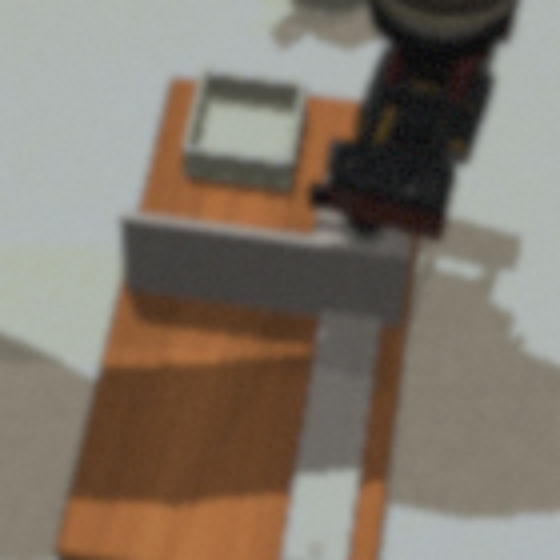

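The wing B tip shows at (325,195), so the nut has turned. I'll lift clear and check from above.

Run:
```python
from cell import r, planner, status, imaging
from h import *
K=dict(cx=54,cy=49.5)
p,o=stroke(-10,28,22,z=74,**K); r.move_straight(p,feed=0.06)
p,o=stroke(-10,28,22,z=180,**K); r.move_straight(p,feed=0.25)
r.movep(W(0,-110,200),R(90))
for n in("top","wrist"):
    f=imaging.grab_frame(n);np.savez(f"f_{n}.npz",**f);cv2.imwrite(f"pics/f_{n}.png",f["img"][:,:,::-1])
print(status.read_state()["time_s"])
f=dict(np.load("f_top.npz"));im=f["img"]
cv2.imwrite("pics/f_topz.png",cv2.resize(im[140:315,190:410],None,fx=3.5,fy=3.4,interpolation=2)[:,:,::-1])
```

```text
20.875
```

View pics/f_topz.png

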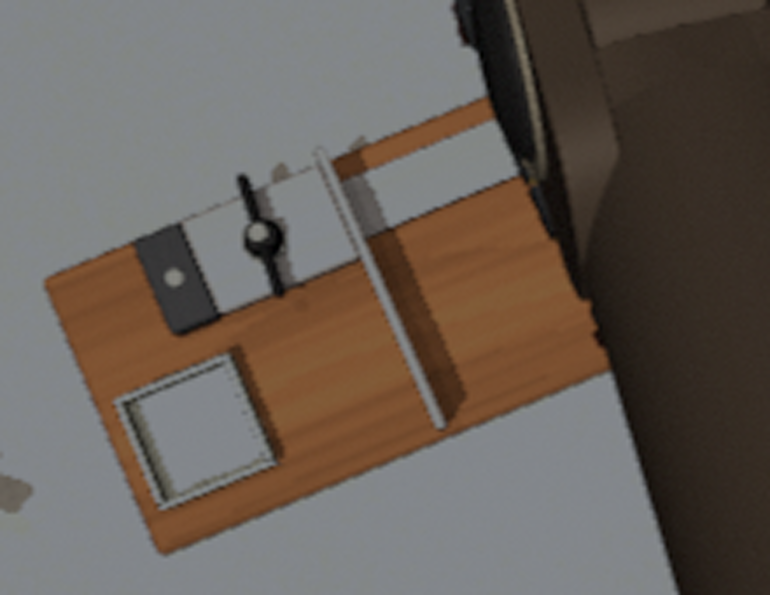

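The tips are at (242,178) and (279,294), so the wings now lie about 5.5° clockwise of board x: turned about 188°, q≈4.8, and the carriage is still flush. Stroke 2 goes on wing B, at about 174.5°.

Run:
```python
from cell import r, planner, status, imaging
from h import *
K=dict(cx=54,cy=49.5)
p,o=stroke(176,26,24,z=180,**K); r.movep(p,o)
p,o=stroke(176,26,24,z=74,**K); r.move_straight(p,feed=0.15)
f0=status.read_state()["contact_force"]
seq=[(176,17)]+[(t,15.5) for t in (165,150,135,120,110,104,100,97,94,92,90,88,86,84,82,80)]
for th,l in seq:
    p,o=stroke(th,26,l,z=74,**K)
    if th<90: o=R(90)
    r.move_straight(p,feed=0.03,attitude=o)
    s=status.read_state();F=s["contact_force"]-f0
    print(th,round(s["time_s"],2),np.round(tobd(s["tcp_pos"])-tobd(p),1),"F",np.round([F[:2]@xb,F[:2]@yb,F[2]],1))
    if np.linalg.norm(F[:2])>10: print("STOP");break
```

```text
176 23.13 [0.3 0.3] F [ 0.9  1.  -0.2]
165 23.52 [ 0.1 -0.1] F [-0.5  1.4 -0.2]
150 23.94 [ 0.1 -0.2] F [ 0.1  0.5 -0.3]
135 24.36 [ 0.1 -0.2] F [-0.3  1.5  0.3]
120 24.77 [ 0.  -0.2] F [-0.6  1.1  0.9]
110 25.1 [-0.  -0.2] F [-1.5  0.6  0.5]
104 25.36 [-0.  -0.2] F [-0.2  1.  -0.3]
100 25.61 [-0.  -0.2] F [-0.5  1.  -0.3]
97 25.86 [-0.1 -0.1] F [-1.7  0.7  0.3]
94 26.11 [-0. -0.] F [-0.6  0.9  0.6]
92 26.36 [-0. -0.] F [-0.2  1.   1.2]
90 26.61 [ 0. -0.] F [ 0.4  0.  -0.5]
88 26.86 [ 0.1 -0. ] F [-0.7  0.7  0.3]
86 27.11 [0.1 0.1] F [-0.3  1.   0.5]
84 27.36 [0.1 0. ] F [-0.1  1.2  0.3]
82 27.61 [0.1 0.1] F [-0.7 -0.2  0.1]
80 27.86 [0.1 0.1] F [-0.3  1.2  0. ]
```

No tight stop felt yet. I'll take a look before pushing further.

Run:
```python
from cell import r, planner, status, imaging
from h import *
for n in("scene","wrist"):
    f=imaging.grab_frame(n);np.savez(f"g_{n}.npz",**f)
    im=f["img"]; cv2.imwrite(f"pics/g_{n}.png",(cv2.resize(im[170:310,270:410],None,fx=4,fy=4,interpolation=2) if n=="scene" else im)[:,:,::-1])
```

```text
(no output)
```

View pics/g_scene.png

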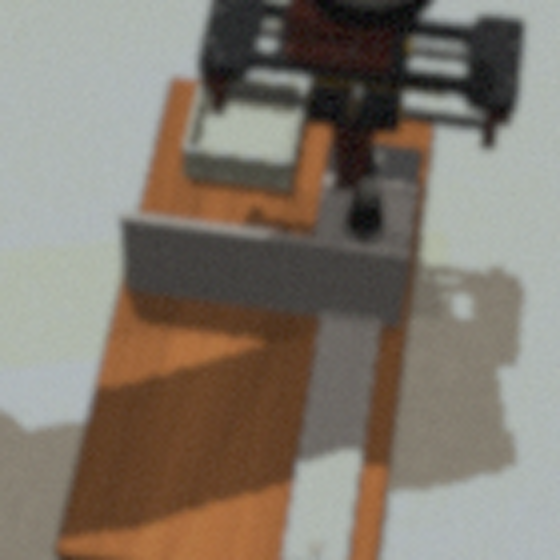

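View pics/g_wrist.png

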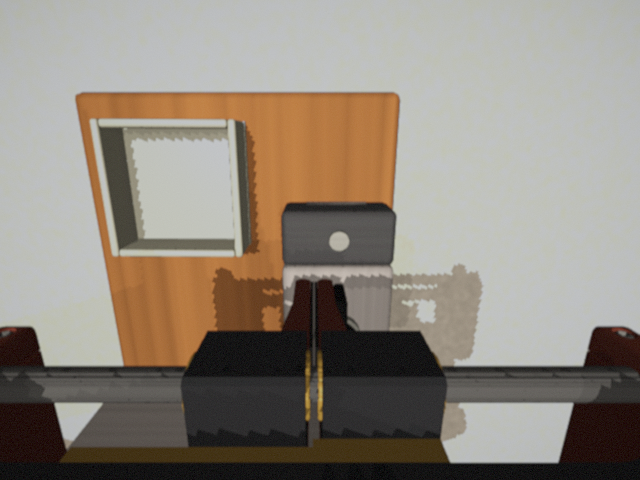

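The wing shows just right of the fingertip at (342,300), nearly along the rail. The closed fingertip is only about 16 mm thick, so more travel is needed. I'll continue in +x in 1 mm steps, guarded by the force.

Run:
```python
from cell import r, planner, status, imaging
from h import *
s=status.read_state();t=tobd(s["tcp_pos"]);f0=s["contact_force"];x=t[0];print(t)
while x<t[0]+12:
    x+=1
    r.move_straight(W(x,75.5,74),feed=0.02,attitude=R(90))
    s=status.read_state();F=s["contact_force"]-f0
    print(round(s["time_s"],2),round(x,1),np.round(tobd(s["tcp_pos"]),1),"F",np.round([F[:2]@xb,F[:2]@yb],1))
    if F[:2]@xb<-10 or np.linalg.norm(F[:2])>16: print("STOP");break
```

```text
[43.35758713 77.86811077]
28.23 44.4 [44.1 75.4] F [-2.  -0.2]
28.48 45.4 [44.2 75.4] F [-6.   0.6]
28.73 46.4 [44.3 75.4] F [-9.1  0.3]
28.98 47.4 [44.4 75.5] F [-11.4   0.5]
STOP
```

It hit a hard stop at TCP x=44.1, which is the nut at 2π with an 8 mm half-thickness. I'll back off, lift and verify.

Run:
```python
from cell import r, planner, status, imaging
from h import *
r.move_straight(W(36,75.5,74),feed=0.06)
r.move_straight(W(34,75.5,185),feed=0.25)
r.movep(W(0,-110,200),R(90))
for n in("top","scene"):
    f=imaging.grab_frame(n);np.savez(f"i_{n}.npz",**f);cv2.imwrite(f"pics/i_{n}.png",f["img"][:,:,::-1])
s=status.read_state();print(s["time_s"],s["contact_force"])
im=dict(np.load("i_top.npz"))["img"]
cv2.imwrite("pics/i_topz.png",cv2.resize(im[140:315,190:410],None,fx=3.5,fy=3.4,interpolation=2)[:,:,::-1])
a=np.load("a_top.npz")["img"].astype(int);d=abs(a-im.astype(int)).max(-1)
print("mug diff",(d[255:315,110:195]>40).sum(),"dish diff",(d[245:290,222:272]>40).sum())
a=np.load("a_scene.npz")["img"].astype(int);b=np.load("i_scene.npz")["img"].astype(int);print("bowl diff",(abs(a-b).max(-1)[325:395,240:310]>60).sum())
```

```text
30.8 [-0.5839334   0.17070791 -0.15243225]
mug diff 0 dish diff 0
bowl diff 144
```

View pics/i_topz.png

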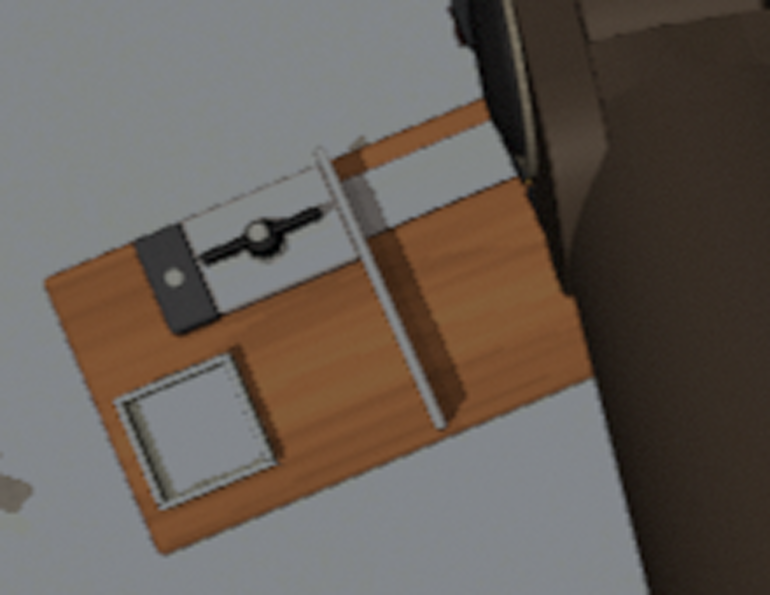

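View pics/i_scene.png

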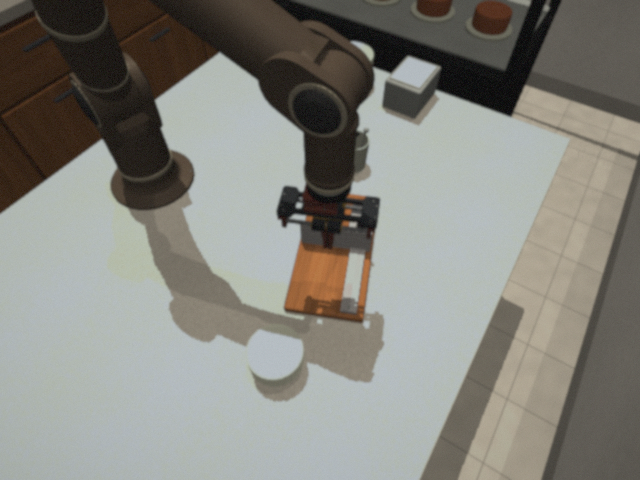

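The wings now run (205,260)–(320,212), within about 1° of the rail. The carriage is flush with the block. The dish and mug pixels are unchanged, and the bowls are still at (275,357); the difference there is the arm's shadow. Handing in.

```bash
python3 -c "
from cell import r
r.job_done()"
```

```text
the job is handed in; nothing more can be done
```

I pushed the stop against the end block and turned the wing nut clockwise to its tight stop in two fingertip strokes. I handed the job in at about 31 s of the 58 s allowed; no verdict is reported back.

- **Stop:** The carriage came to rest at TCP y = -12.6 mm, where about -12 mm was expected. The peak push reading was about 19 N. The last top view still shows the carriage flush with the block.
- **Wing nut:** The first stroke turned it about 188°. The second ended on a hard stop at about 11 N. The wings now lie within about 1° of the rail, which fits the tight stop at 6.283 rad.
- **Dish, mug and bowls:** The dish and mug pixels match the first picture. The bowls' region differed by 144 pixels. I put that down to the arm's shadow because the bowls sit at the same place by eye.
- **Mismatches:**
    - The fingertip was thinner than I assumed (about 8 mm half-thickness instead of 12 to 13.5 mm), so the second stroke needed a few extra millimetres to reach the stop.
    - With that thickness, the nut should have ended the first stroke about 8° short of where I saw it. I did not explain this, but the hard stop and the final picture agree with each other.

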